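Clamp a repaired book on the gluing board

ROBOT

A 6-joint arm with a two-finger parallel gripper is mounted at the origin on a cart in front of the work surface, level with it; the furniture and walls round the work are solid. World frame = base frame: x ahead of the robot, y to its left, z up, the work surface at z = 0. Lengths are in m, angles in rad, forces in N, time in s.
With the tool pointing down it reaches from about 0.275 to 0.85 m from the base axis. Payload 19 kg.
Tool frame: the origin (TCP) lies midway between the tips of the shut fingers; the grasp point (between the pads) lies 19 mm behind it (robot.tcp_to_grasp is the distance from the TCP to the grasp point, in m); z points along the fingers, y is the line along which they close (so a half turn about z gives the same grasp; the last joint's range is limited). The gripper opens to 85 mm and grips with 20 to 120 N. Pads are 22 mm wide; open, the fingers measure 114 mm over their backs; the gripper's body (76 mm by 85 mm) begins 54 mm behind the grasp point. The pads swing forward as they close: fully open they stand 13 mm farther back than shut.
Start: joints at [-1.302, 0.15, 1.437, -0, 1.554, -0.134], TCP at [0.225, -0.529, 0.231] pointing down, gripper open.
Joint ranges: [-2.8, 2.8], [-0.68, 2.1], [0.12, 2.68], [-1.39, 4.53], [0.16, 2.79], [-2.81, 2.81]. Speed limits (rad/s): [1.89, 1.89, 2.22, 3.01, 3.01, 3.01].

INTERFACE

Orientations are given as a rotation vector (axis times angle).
In Python, from bench import robot, vision gives the robot as it stands. The module is installed in compiled form; this text tells all that it offers.
- The arm moves only by the tool drive_tool, never from a script. Its argument "deltas" is a list of rows, each a list of 5 numbers: the shift along the tool's x, y, z in mm, then the turn about the tool's z in degrees, then the opening, from -1 (shut) to 1 (fully open). A call has 1 to 10 rows; each row is the pose to reach, as a shift and turn from the pose commanded when the call began, along the tool's axes at that moment; what a row does not reach only later rows make up. A row lasts 1/8 s, in which the tool goes at most 62.5 mm and 10.7 degrees, less where a joint would pass 70% of its speed; a pose out of reach is approached as far as the arm can. A call with a gripper value outside its range is refused whole. The fingers move at their own pace and stop on an object; "newtons" is the grip in N (left out, the last holds). Time passes only in rows, so rows that repeat a pose let the fingers close. It gives the time, the measured TCP pose, the force, the opening and the grip force at its end, in the units of the state.
- robot.read_state(): the state, without advancing time (a new reading comes with each control period).
- vision.get_image(name): name is "scene" or "top" or "wrist"; returns a dict with "color" (384x512x3 uint8, blue, green, red), "vfov" (degrees; the focal length in pixels is half the picture's height over the tangent of half this angle, whatever the lens; pixels are square), "cx", "cy" (the principal point, pixels), "k1" (the pictures are not rectified: a ray, as slopes to the right and down, at radius r is drawn at 1 + k1 r^2 times it, then the intrinsics apply), "R" (3x3) and "t" (3): a world point X has camera coordinates R X + t; the wrist camera has in their place "hand_eye" (4x4, takes a point from camera to tool coordinates, whose origin is the TCP and whose axes are the flange's). Camera axes: x right, y down, z forward; pixel columns grow to the right and rows downward; lengths in m; the calibration is good to about 2 mm. A picture is of the moment at which its call begins: read the wrist's pose just before it. There is no depth.
- robot.close_job(): hands the job in; it is judged then, once.
The state is a dict: "clock": time; "joint_positions": joint angles; "joint_velocities": joint speeds; "effort": joint torques, N m; "ee_pos": TCP position; "eef_rot": TCP orientation; "ft_force": force on the tool from outside, world axes, zero at the start; "moment": the same for the moment, N m; "width": opening from 0.0 (shut) to 1.0 (fully open); "finger_force": force on a finger pad.
Only numpy, scipy, OpenCV 4.12 (cv2) and the standard library are available. Lean on these libraries where they do the work, as an engineer would, in place of code of your own. Each camera call takes 0.05 s, during which the arm holds its last target. There are 200 camera calls.

TASK

The cream-and-orange book on the wooden clamping board must be held while its spine glue sets. Keeping the book flat and never lifting it, push it along the board until its edge is flush against the wooden fence, then push the toggle lever past centre so that it snaps over and its rubber foot clamps the book down. Leave the other things on and around the board where they are.

Things in the scene. Friction and masses are not known exactly. Their poses are not given: they have to be found in the camera images.
- jig: Wooden clamping board, fixed to the desk, 310 x 250 x 10 mm. Origin on its underside, below the middle of the fence's front face; x points from the book to the fence (the way to push), y along the fence, z up. It spans x -240 to 70 mm, y -125 to 125 mm; top at z = 10 mm. Behind the fence at y = 0 a steel bracket (x 19 to 67, y -26 to 26 mm; 75 mm high) carries the toggle lever.
- fence (a point): Middle of the fence's front face, 25 mm above the desk. The fence is a wooden bar 250 mm long (along the board's y), 16 mm thick (board x 0 to 16 mm), its top 32 mm above the desk.
- clamp (a joint): Toggle lever, rad, hinge level and parallel to the fence: 0 = open (handle leans 35 degrees back, away from the book, arm and foot raised); 1.22 = fully over (handle leans 35 degrees forward over the book, arm level). A spring throws it to the nearer end from either side of centre, 0.61 (handle upright). Leaving the open end takes about 8 N at the grip, less toward centre.
- pivot (a point): Middle of the lever's hinge: 35 mm behind the fence's front face (board x = 35 mm), 60 mm above the desk.
- handle_tip (a point): Top end of the lever's handle, 110 mm from the hinge. The handle is a straight rod with a round black grip 18 mm thick over its last 67 mm. Open, the tip is at board x = 98 mm, 150 mm above the desk; upright 170 mm high; closed at board x = -28 mm, 150 mm high.
- foot: Round rubber foot, 22 mm across, on a sprung spindle at the end of the lever's arm, 75 mm from the hinge. Raised when open (about 130 mm above the desk, over the fence); closed, it presses on the book's cover 40 mm from the fence with about 4.5 N. Origin in the arm's end on the spindle.
- book: Closed cream-and-orange book lying loose and flat on the board, 148 mm (its x) x 216 mm (its y) x 30 mm thick, about 0.6 kg. Origin near its centre on the underside. Its own x axis points away from the fence. It starts 30 to 65 mm short of the fence and slightly askew.
- book_inner (a point): Middle of the book's long edge next to the fence (the spine side), half-way up its thickness; home when at board x = 0.
- book_outer (a point): Middle of the book's other long edge, the one to push on, 148 mm from the first, half-way up its thickness (25 mm above the desk).
- eraser: Eraser 20 x 44 x 12 mm lying on the board behind the fence. Origin under its centre. Leave alone.
- sharpener: Small brass sharpener 17 x 25 x 14 mm on the board behind the fence. Origin under its centre. Leave alone.
- pin_tin: Round brass tin, 47 mm across, 34 mm high, beside the board. Origin under its centre. Leave alone.
- folder: Flat bone folder 19 x 148 x 8 mm beside the board. Origin under its centre. Leave alone.
- tea_light: Tea light 38 mm across, 15 mm high, on the desk just behind the board. Origin under its centre. Leave alone.
- candle: Pillar candle 56 mm across, 114 mm high, behind the board, to one side of the lever. Origin under its centre. Leave alone.

How it is judged:
On the way:
1. the book is pushed home flush against the fence, the lever still open (x of book_inner in the frame of jig above -0.005 m and angle between the x axis of book and the x axis of jig, either way round below 0.045 rad and y of book_inner in the frame of jig between -0.035 and 0.035 m and height (world z) of book below 0.016 m and value of joint clamp below 0.4 rad), for 0.2 s.
At the end, for the whole second after the job is handed in: The book lies flat on the board with its edge within 5 mm of the fence, within 0.045 rad of parallel to it and within 35 mm of centred along it; the lever has snapped over (joint above 1.1 rad) and its foot presses on the book with more than 1.5 N; all at rest (x of book_inner in the frame of jig above -0.005 m and angle between the x axis of book and the x axis of jig, either way round below 0.045 rad and y of book_inner in the frame of jig between -0.035 and 0.035 m and height (world z) of book below 0.016 m and value of joint clamp above 1.1 rad and contact force between foot and book above 1.5 N and linear speed of book below 0.02 m/s); the robot touches nothing.
It fails at once if the book is lifted or tipped (height (world z) of book above 0.028 m or angle between book's own z axis and vertical above 0.15 rad).
It fails at once if one of the small things on or around the board is moved more than 20 mm (distance of any of eraser, sharpener, pin_tin, folder, tea_light, candle from where it was at the start of the episode above 0.02 m).
It also fails if it takes over 45 s, if anything falls off the work surface, if the arm or the gripper's body presses on something with over 40 N, if the wrist force passes 120 N, or if a joint passes its speed limit or range.

## Working session

There is one attempt and no reset: what is moved stays moved. The work goes in short steps, Python scripts to look and compute and a tool call to move; the robot and the scene stay as the last step left them, time stands still between calls to the robot, and variables do not carry over. Pictures are saved under pics/ and viewed, at most 10 in all, crops included, and the job is handed in when it is done.

Besides the shell and the picture viewer there is one more tool, called after "Request:" as name(argument=value, ...) on one line, values as JSON. drive_tool: Moves the arm, as the interface text tells. Its arguments: {"type":"object","properties":{"deltas":{"type":"array"},"newtons":{"type":"number"}},"required":["deltas"]}

```bash
mkdir -p pics
cat > h.py <<'E'
import numpy as np, cv2
from bench import robot, vision
def snap(n,f):
    im=vision.get_image(n); cv2.imwrite('pics/'+f,im['color']); return im
def K(im):
    f=192/np.tan(np.radians(im['vfov'])/2)
    return np.array([[f,0,im['cx']],[0,f,im['cy']],[0,0,1.]])
D=lambda im: np.array([im['k1'],0,0,0.])
def ray(im,px,z):
    """pixel -> world at height z (fixed cameras)"""
    p=np.array(px,float).reshape(-1,1,2)
    u=cv2.undistortPoints(p,K(im),D(im)).reshape(-1,2)
    R=np.array(im['R']);t=np.array(im['t']);c=-R.T@t
    d=np.c_[u,np.ones(len(u))]@R
    return c+d*((z-c[2])/d[:,2])[:,None]
def proj(im,X):
    R=np.array(im['R']);t=np.array(im['t'])
    return cv2.projectPoints(np.array(X,float).reshape(-1,1,3),cv2.Rodrigues(R)[0],t,K(im),D(im))[0].reshape(-1,2)
E
python3 - <<'E'
from h import *
import pickle
a=snap('top','top0.png');b=snap('scene','sc0.png')
pickle.dump((a,b),open('im.pkl','wb'))
v=np.hstack([a['color'],b['color']])
for i in (a,b): print({k:i[k] for k in i if k!='color'})
cv2.imwrite('pics/t1.png',cv2.resize(a['color'],(800,600),interpolation=cv2.INTER_CUBIC))
cv2.imwrite('pics/s1.png',cv2.resize(b['color'],(800,600),interpolation=cv2.INTER_CUBIC))
print(robot.read_state())
E
```

```text
{'vfov': 56.407023713200196, 'cx': 255.5217638601291, 'cy': 188.96438234889013, 'k1': -0.02196828150740792, 'R': array([[-0.10261009, -0.9947191 , -0.00225611],
       [-0.96660184,  0.10024462, -0.23586416],
       [ 0.23484474, -0.02202128, -0.97178342]]), 't': array([0.13408897, 0.60430816, 0.84124631])}
{'vfov': 56.899828444886325, 'cx': 260.175703712375, 'cy': 193.43017862047915, 'k1': -0.07961678194377134, 'R': array([[-0.6927454 , -0.72115979, -0.00568908],
       [-0.5046555 ,  0.49037681, -0.71053037],
       [ 0.51519573, -0.48934562, -0.70364354]]), 't': array([0.45931316, 0.34608468, 0.66505516])}
{'clock': 0.1, 'joint_positions': array([-1.30198588e+00,  1.50923217e-01,  1.43795944e+00, -8.01214720e-06,
        1.55382108e+00, -1.34006027e-01]), 'joint_velocities': array([-6.67878269e-04, -5.86158198e-04,  2.98933704e-04,  4.60471174e-04,
       -7.53957515e-05,  6.53141103e-04]), 'effort': array([ 7.90666847e-03, -7.14375544e+01, -5.71798861e+01, -1.12277837e-04,
        7.08740597e-03, -2.84252877e-05]), 'ee_pos': array([ 0.22532061, -0.52876287,  0.23074687]), 'eef_rot': array([-3.07700231e+00, -6.28251960e-01,  1.30055399e-04]), 'ft_force': array([-1.06217987,  0.06292931, -0.18712694]), 'moment': array([0.02261854, 0.01066698, 0.0271636 ]), 'finger_force': 0.0, 'width': 0.9954468082599365}
```

View pics/t1.png

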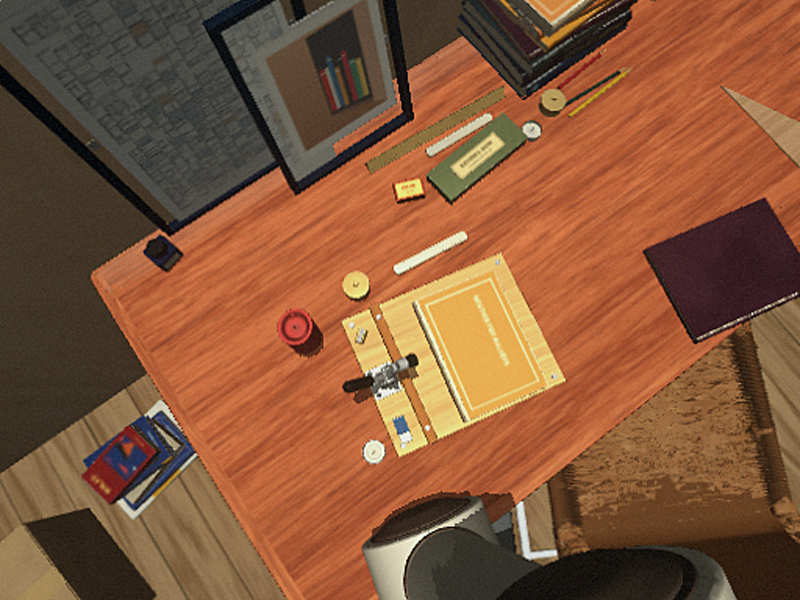

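View pics/s1.png

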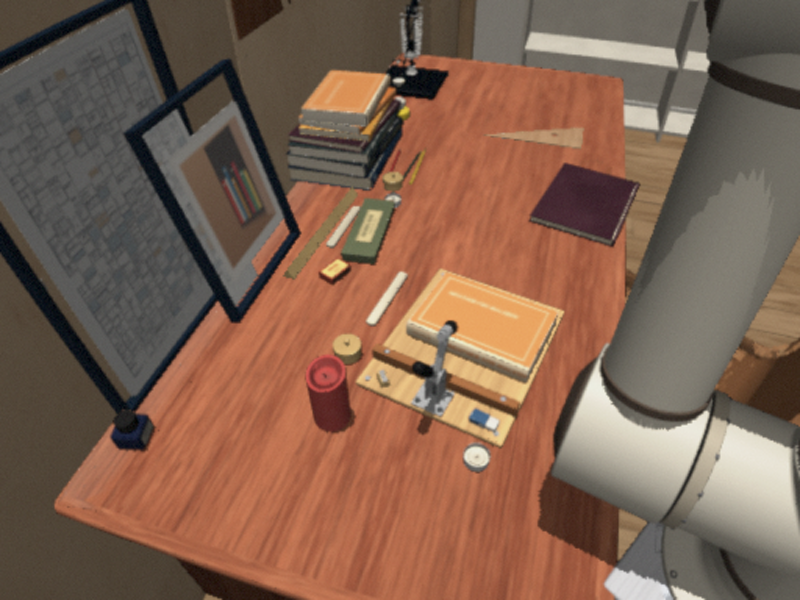

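The top view shows the board with corners at about (343,321), (398,457), (564,381) and (500,254) in the 800-px picture. The lever handle leans toward the lower left, with its tip near (347,386). The book is orange and sits right of the fence.

Run:
```python
from h import *
import pickle
a,b=pickle.load(open('im.pkl','rb'))
c=a['color'][150:300,205:375]
cv2.imwrite('pics/t2.png',cv2.resize(c,None,fx=4,fy=4,interpolation=cv2.INTER_CUBIC))
px=np.array([(343,321),(398,457),(564,381),(500,254)])*.64
w=ray(a,px,.01);print(w.round(3))
# jig pts: (70,?)...
for i in range(4): print(np.linalg.norm(w[i]-w[(i+1)%4]))
```

```text
[[ 0.594  0.171  0.01 ]
 [ 0.359  0.1    0.01 ]
 [ 0.453 -0.192  0.01 ]
 [ 0.687 -0.116  0.01 ]]
0.2457893366763028
0.3060960287877088
0.24536099999258618
0.3021156442669521
```

View pics/t2.png

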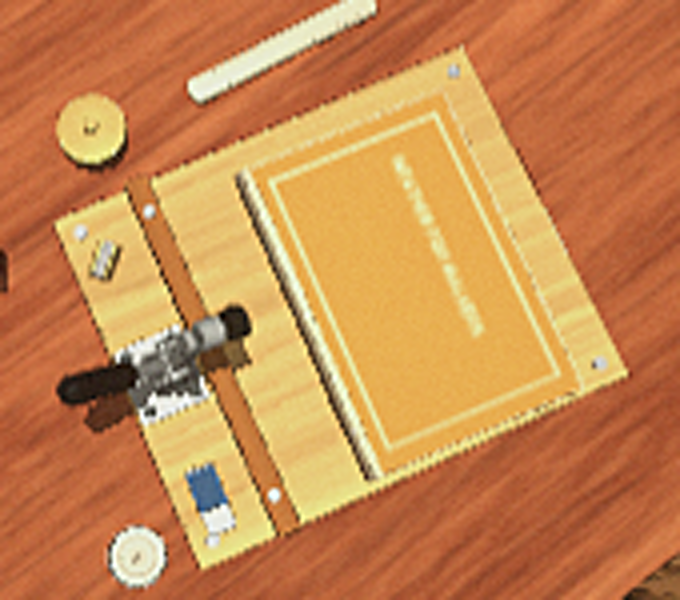

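The enlarged crop shows the board corners at (55,224), (203,568), (628,374) and (463,46). The book cover corners are at (240,172), (372,478), (580,392) and (447,93). The handle tip is near (66,388) and the tea light is at (137,556).

```bash
cat >> h.py <<'E'
def fit(P,Q):
    """rigid 2D: Q ~ R P + t"""
    p,q=P-P.mean(0),Q-Q.mean(0)
    th=np.arctan2((p[:,0]*q[:,1]-p[:,1]*q[:,0]).sum(),(p*q).sum())
    R=np.array([[np.cos(th),-np.sin(th)],[np.sin(th),np.cos(th)]])
    return R,Q.mean(0)-R@P.mean(0),th,np.linalg.norm((P@R.T)+Q.mean(0)-R@P.mean(0)-Q,axis=1)
E
python3 - <<'E'
from h import *
import pickle
a,b=pickle.load(open('im.pkl','rb'))
cr=lambda p: np.array(p,float)/4+[205-.375,150-.375]
w=ray(a,cr([(55,224),(203,568),(628,374),(463,46)]),.01)[:,:2]
R,t,th,e=fit(np.array([(70,-125),(70,125),(-240,125),(-240,-125)])/1000,w)
print('jig',t,np.degrees(th),e)
J=lambda X:(X[:,:2]-t)@R
bk=ray(a,cr([(240,172),(372,478),(580,392),(447,93)]),.04)
Rb,tb,thb,eb=fit(np.array([(-74,108),(-74,-108),(74,-108),(74,108)])/1000,bk[:,:2])
print('book in jig',(tb-t)@R,np.degrees(thb-th)-180,eb,'corners',J(bk).round(3))
print('handle tip',J(ray(a,cr([(66,388)]),.15)),'tea',J(ray(a,cr([(137,556)]),.015)))
print('candle',J(ray(a,np.array([(296,328)])*.64,.114)),'tin',J(ray(a,cr([(91,129)]),.034)))
pickle.dump((R,t,th),open('jig.pkl','wb'))
E
```

```text
jig [0.49897368 0.07098223] 108.0025300661736 [0.00265917 0.00293832 0.0023084  0.00142462]
book in jig [-0.12731011  0.01107759] -362.14192575322807 [0.00115636 0.00261735 0.00218961 0.00206322] corners [[-0.057 -0.099]
 [-0.051  0.115]
 [-0.196  0.12 ]
 [-0.205 -0.092]]
handle tip [[ 0.09631221 -0.00261218]] tea [[0.10355529 0.09873925]]
candle [[ 0.13441962 -0.1180612 ]] tin [[ 0.02163594 -0.16727998]]
```

```bash
cat >> h.py <<'E'
import pickle
from scipy.spatial.transform import Rotation as Ro
def go(jx,jy,z):
    """tool-frame delta (mm) and turn (deg) to bring TCP to jig (jx,jy), height z, tool y along -jig y"""
    R,t,th=pickle.load(open('jig.pkl','rb'))
    s=robot.read_state();p=s['ee_pos'];T=Ro.from_rotvec(s['eef_rot']).as_matrix()
    d=T.T@(np.r_[R@[jx,jy]+t,z]-p)*1000
    yaw=np.degrees(np.arctan2(T[1,1],T[0,1]))
    turn=-((np.degrees(th)-90-yaw+180)%360-180)
    print('delta',d.round(1),'turn',round(turn,1),'tcp jig',((p[:2]-t)@R).round(4),p[2].round(4),s['ft_force'].round(1),s['clock'])
E
python3 -c "
from h import *
go(-.25,.011,.12)"
```

```text
delta [ 453.8 -196.3  111. ] turn -84.9 tcp jig [-0.4858  0.4456] 0.2307 [-1.1  0.1 -0.2] 0.1
```

Request:
drive_tool(deltas=[[50,-22,0,-9,1],[100,-43,0,-18,1],[150,-65,0,-27,1],[200,-87,20,-36,1],[250,-108,40,-45,1],[300,-130,60,-54,1],[350,-151,80,-63,1],[400,-173,100,-72,1],[440,-190,111,-80,1],[454,-196,111,-85,1]])

```text
clock: 1.35
ee_pos: [0.5669, -0.1684, 0.1187]
eef_rot: [-1.836, -2.546, 0.0]
ft_force: [0.7, 0.1, -0.3]
width: 1.003
finger_force: 0.0
```

```bash
python3 -c "
from h import *
go(-.25,.011,.012)
im=vision.get_image('wrist');cv2.imwrite('pics/w1.png',im['color']);print(im['hand_eye'].round(3))"
```

```text
delta [ -1.5  -1.5 106.7] turn 0.4 tcp jig [-0.2487  0.0094] 0.1187 [ 0.7  0.1 -0.3] 1.35
[[ 0.    -0.961 -0.276  0.069]
 [ 1.     0.    -0.001 -0.   ]
 [ 0.001 -0.276  0.961 -0.144]
 [ 0.     0.     0.     1.   ]]
```

View pics/w1.png

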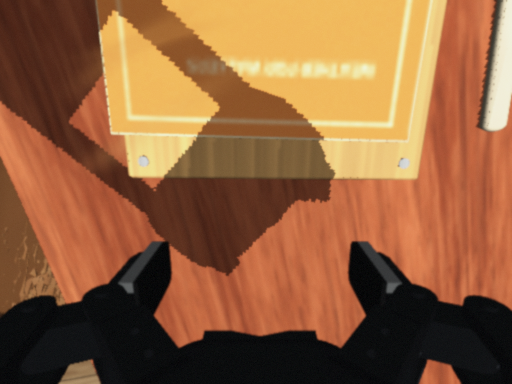

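The wrist view shows the book's outer edge straight ahead at row ~135 and the open fingers about centred on it, so I lower the tool and push.

Request:
drive_tool(deltas=[[0,0,50,0,1],[0,0,95,0.4,1],[0,0,110,0.4,1],[8,0,110,0.4,1],[18,0,110,0.4,1],[28,0,110,0.4,1],[36,0,110,0.4,1],[44,0,110,0.4,1],[52,0,110,0.4,1],[60,0,110,0.4,1]])

```text
clock: 2.65
ee_pos: [0.5481, -0.1139, 0.0111]
eef_rot: [1.852, 2.535, -0.0]
ft_force: [2.0, -6.4, 3.7]
width: 0.997
finger_force: 3.4
```

```bash
python3 -c "
from h import *
go(-.16,.011,.01)"
```

```text
delta [31.  -0.8  1. ] turn -0.3 tcp jig [-0.191   0.0104] 0.0111 [ 2.  -6.4  3.7] 2.65
```

Request:
drive_tool(deltas=[[5,0,0,0,1],[10,0,0,0,1],[15,0,0,0,1],[20,0,0,0,1],[22,0,0,0,1],[22,0,0,0,1]])

```text
clock: 3.4
ee_pos: [0.5414, -0.0928, 0.011]
eef_rot: [1.853, 2.535, 0.0]
ft_force: [2.3, -4.1, 4.0]
width: 0.999
finger_force: 2.0
```

```bash
python3 -c "
from h import *
go(-.16,.011,.01)"
```

```text
delta [ 8.9 -0.8  0.9] turn -0.3 tcp jig [-0.1689  0.0103] 0.011 [ 2.3 -4.1  4. ] 3.4
```

Continuing in small steps until the force rises.

Request:
drive_tool(deltas=[[1.5,0,0,0,1],[3,0,0,0,1],[4.5,0,0,0,1],[6,0,0,0,1],[6,0,0,0,1]])

```text
clock: 4.03
ee_pos: [0.5396, -0.0873, 0.0109]
eef_rot: [1.853, 2.535, 0.0]
ft_force: [1.9, -5.5, 4.4]
width: 1.003
finger_force: 2.9
```

Request:
drive_tool(deltas=[[1,0,0,0,1],[2,0,0,0,1],[3,0,0,0,1],[3,0,0,0,1]])

```text
clock: 4.53
ee_pos: [0.5387, -0.0845, 0.011]
eef_rot: [1.853, 2.535, 0.0]
ft_force: [2.3, -6.4, 4.8]
width: 0.998
finger_force: 3.2
```

```bash
python3 -c "
from h import *
go(-.16,.011,.01)
a=snap('top','t3r.png');pickle.dump(a,open('im3.pkl','wb'))
cv2.imwrite('pics/t3.png',cv2.resize(a['color'][150:300,205:375],None,fx=4,fy=4,interpolation=cv2.INTER_CUBIC))"
```

```text
delta [ 0.2 -0.7  1. ] turn -0.3 tcp jig [-0.1602  0.0103] 0.011 [ 2.3 -6.4  4.8] 4.525
```

View pics/t3.png

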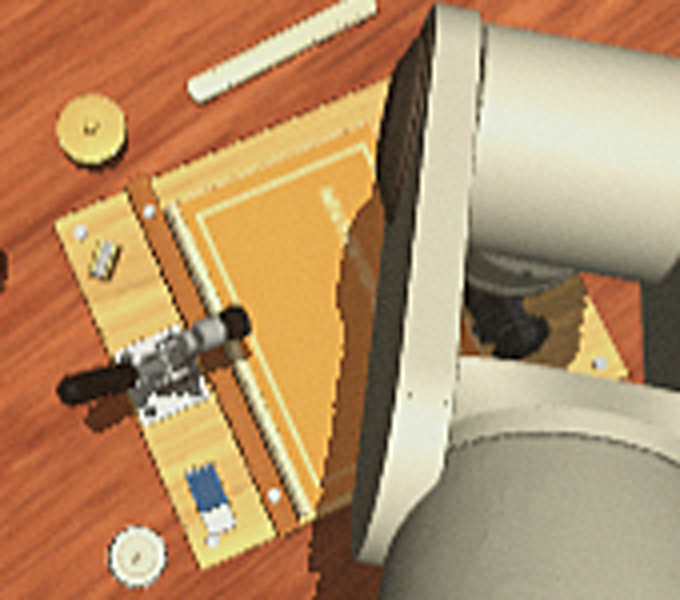

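The book's spine edge runs from about (165,203) to (305,515), parallel to the fence and still a few mm short of it. I keep pushing.

Request:
drive_tool(deltas=[[1,0,0,0,1],[2,0,0,0,1],[3,0,0,0,1],[3,0,0,0,1]])

```text
clock: 5.08
ee_pos: [0.5383, -0.0822, 0.011]
eef_rot: [1.851, 2.534, -0.0]
ft_force: [6.8, -10.9, 1.9]
width: 1.0
finger_force: 6.3
```

Request:
drive_tool(deltas=[[1,0,0,0,1],[2,0,0,0,1],[2,0,0,0,1]])

```text
clock: 5.45
ee_pos: [0.5386, -0.0818, 0.0114]
eef_rot: [1.849, 2.532, -0.002]
ft_force: [11.5, -25.8, -1.9]
width: 0.999
finger_force: 13.7
```

The force has risen to 28 N with no more travel, so the book is against the fence. I back off, lift and look.

Request:
drive_tool(deltas=[[0,0,0,0,1],[-2,0,0,0,1],[-10,0,0,0,1],[-40,0,0,0,1],[-60,0,-40,0,1],[-60,0,-100,0,-1],[-60,0,-160,0,-1],[-60,0,-210,0,-1],[-60,0,-230,0,-1],[-60,0,-230,0,-1]])

```text
clock: 6.7
ee_pos: [0.5552, -0.1366, 0.2415]
eef_rot: [1.853, 2.535, 0.001]
ft_force: [0.1, -0.2, 0.6]
width: 0.004
finger_force: 0.0
```

```bash
python3 -c "
from h import *
go(.15,0,.24)
a=snap('top','t4r.png');pickle.dump(a,open('im4.pkl','wb'))
b=snap('scene','s4.png')
cv2.imwrite('pics/t4.png',np.vstack([cv2.resize(a['color'][175:300,205:405],None,fx=3,fy=3,interpolation=cv2.INTER_CUBIC),cv2.resize(b['color'][160:235,220:420],None,fx=3,fy=3,interpolation=cv2.INTER_CUBIC)]))"
```

```text
delta [364.9   8.7   1.1] turn -0.3 tcp jig [-0.2148  0.0107] 0.2415 [ 0.1 -0.2  0.6] 6.7
```

View pics/t4.png

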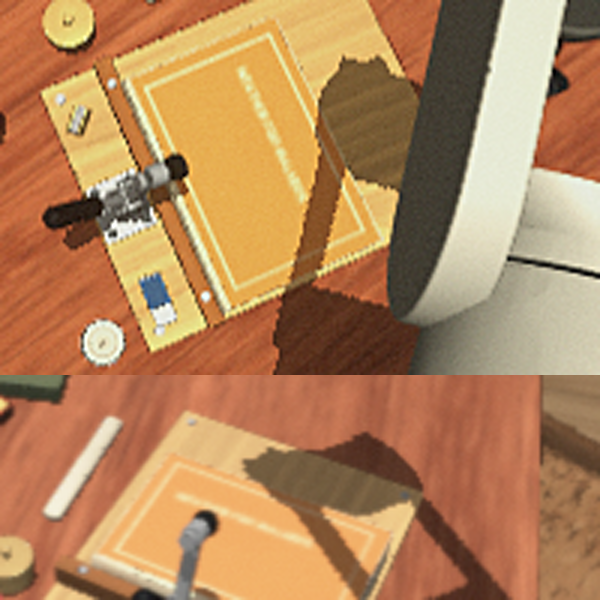

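The top and scene views show the book flush along the whole fence and still flat, with the other items in place and the lever open. Next I go behind the lever.

Request:
drive_tool(deltas=[[30,0,0,0,-1],[80,2,0,0,-1],[135,4,0,0,-1],[190,6,0,0,-1],[245,8,0,0,-1],[300,10,0,0,-1],[345,10,0,0,-1],[365,10,0,0,-1],[365,10,0,0,-1]])

```text
clock: 7.92
ee_pos: [0.4527, 0.2152, 0.2389]
eef_rot: [-1.85, -2.537, 0.003]
ft_force: [0.7, 0.1, -0.1]
width: -0.004
finger_force: 0.0
```

```bash
python3 -c "
from h import *
go(.15,0,.12)"
```

```text
delta [ -1.5  -0.3 118.9] turn -0.2 tcp jig [ 0.1514 -0.0006] 0.2389 [ 0.7  0.1 -0.1] 7.925
```

Request:
drive_tool(deltas=[[0,0,50,0,-1],[0,0,100,0,-1],[0,0,119,0,-1],[-12,0,119,0,-1],[-24,0,119,0,-1],[-34,0,119,0,-1],[-42,0,119,0,-1],[-50,0,119,0,-1]])

```text
clock: 8.93
ee_pos: [0.4694, 0.1669, 0.1226]
eef_rot: [1.854, 2.536, 0.005]
ft_force: [-2.0, 9.4, 5.7]
width: 0.001
finger_force: 4.7
```

Request:
drive_tool(deltas=[[-10,0,0,0,-1],[-20,0,0,0,-1],[-30,0,0,0,-1],[-40,0,0,0,-1],[-50,0,0,0,-1],[-60,0,0,0,-1],[-68,0,0,0,-1]])

```text
clock: 9.8
ee_pos: [0.4896, 0.1012, 0.1213]
eef_rot: [-1.854, -2.536, 0.0]
ft_force: [-0.0, 1.1, 1.0]
width: -0.001
finger_force: 0.0
```

Request:
drive_tool(deltas=[[10,0,0,0,-1],[30,0,-30,0,-1],[60,0,-90,0,-1],[90,0,-120,0,-1],[110,0,-120,0,-1],[110,0,-120,0,-1]])

```text
clock: 10.55
ee_pos: [0.4553, 0.2081, 0.2415]
eef_rot: [-1.851, -2.539, -0.001]
ft_force: [0.4, -0.7, -0.0]
width: -0.005
finger_force: 0.0
```

```bash
python3 -c "
from h import *
a=snap('top','t5r.png');b=snap('scene','s5.png');print(robot.read_state()['ft_force'])
cv2.imwrite('pics/t5.png',np.hstack([cv2.resize(a['color'][130:320,175:405],(400,330),interpolation=cv2.INTER_CUBIC),cv2.resize(b['color'][130:330,180:420],(396,330),interpolation=cv2.INTER_CUBIC)]))"
```

```text
[-0.68594201 -0.81949524 -0.5821815 ]
```

View pics/t5.png

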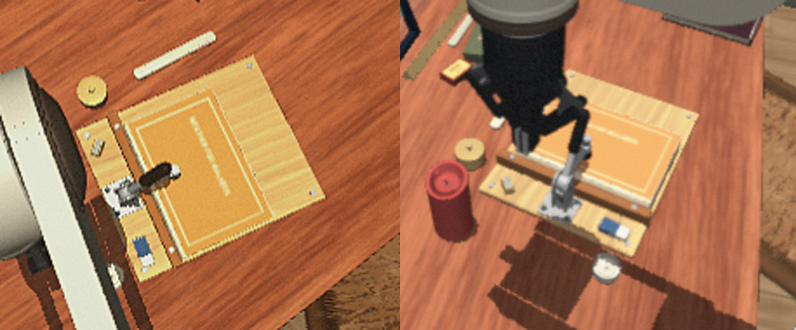

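The lever has snapped over: its handle leans over the book near (160,175) in the left panel. The book is flush, the other items have not moved and the robot is clear.

```bash
python3 -c "
from h import *
print(robot.close_job())"
```

```text
the job is handed in; nothing more can be done
None
```

The book is flush against the fence and the lever is snapped over onto it, judging by the last pictures; I handed the job in at about 10.7 s, and no verdict came back.

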